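# Unlock the gauge case and set the length stop on its rail

## Robot

A 6-joint arm with a two-finger parallel gripper is mounted at the origin on a cart in front of the work surface, level with it; the furniture and walls round the work are solid. World frame = base frame: x ahead of the robot, y to its left, z up, the work surface at z = 0. Lengths are in m, angles in rad, forces in N, time in s.
With the tool pointing down it reaches from about 0.225 to 0.875 m from the base axis. Payload 3.4 kg.
Tool frame: the origin (TCP) lies on the centre line of the jaws, within the pads' length; the fingertips stand 14 mm ahead of it and the grasp point (between the pads) lies 5 mm behind it; z points along the fingers, y is the line along which they close (so a half turn about z gives the same grasp; the last joint's range is limited). The gripper opens to 85 mm and grips with 20 to 120 N. Pads are 22 mm wide; open, the fingers measure 114 mm over their backs; the gripper's body (76 mm by 85 mm) begins 54 mm behind the grasp point. The pads swing forward as they close: fully open they stand 13 mm farther back than shut.
Start: joints at [-1.394, 0.276, 1.505, -0, 1.361, -0.121], TCP at [0.169, -0.55, 0.245] pointing down, gripper open.
Joint ranges: [-2.89, 2.89], [-0.75, 2.08], [0.22, 2.7], [-1.18, 4.32], [0.11, 2.71], [-2.7, 2.7]. Speed limits (rad/s): [2.57, 2.57, 3.14, 3.14, 3.14, 3.14].

## Interface

Orientations are given as a unit quaternion [w, x, y, z].
In Python, from rig import manip, eyes gives the robot as it stands.
- The arm moves only by the shell command python3 -m creep 'ROWS' [FORCE]. ROWS is JSON, a list of rows, each a list of 5 numbers: the opening, from 0 (shut) to 1 (fully open), then the shift along the tool's x, y, z normalised to -1 to 1, where 1 is 0.5 m, then the turn about the tool's z normalised to -1 to 1, where 1 is 360 degrees. In form: [[fingers, dx, dy, dz, spin], ...]. A call has 1 to 10 rows; each row is the pose to reach, as a shift and turn from the pose commanded when the call began, along the tool's axes at that moment, turning the shorter way round; what a row does not reach only later rows make up. A row lasts 1/10 s, in which the tool goes at most 50 mm and 8.59 degrees, less where a joint would pass 70% of its speed; a pose out of reach is approached as far as the arm can. A call with a number of a shift or a turn outside -1 to 1 is refused whole. A call with a gripper value outside its range is refused whole. The fingers move at their own pace and stop on an object; FORCE is the grip in N (left out, the last holds). Time passes only in rows, so rows that repeat a pose let the fingers close. It gives the time, the measured TCP pose, the force, the opening and the grip force at its end, in the units of the state.
- manip.get_state(): the state, without advancing time (a new reading comes with each control period).
- eyes.get_image(name): name is "scene" or "side" or "wrist"; returns a dict with "frame" (420x560x3 uint8, red, green, blue), "fx", "fy", "cx", "cy" (pixels), "R" (3x3) and "t" (3): a world point X has camera coordinates R X + t. Camera axes: x right, y down, z forward; pixel columns grow to the right and rows downward; lengths in m; the calibration is good to about 2 mm. A picture is of the moment at which its call begins. There is no depth.
- manip.sign_off(): hands the job in; it is judged then, once.
Trained networks look in the newest picture that a camera, given by its name, has taken for a name from the list of things; names that differ only in an ending like _2 or _b are one class to them, and where a whole thing is asked for, a point or a joint stands for the part that bears it (a point fixed in the world has none). Each returns a list of dicts, best first, with "confidence" (0 to 1); they miss things now and then, are a little off and sometimes report something else, mostly with a low value. They report only what shows in the picture. A call takes as long as a camera call.
- eyes.regions_of(camera, label): "mask" (420x560 bool, what is visible of it) and "bbox" ([left, top, right, bottom] in pixels, round what is visible of it).
- eyes.place_of(camera, label): "centre" ([column, row] in pixels: a listed point, or the origin of a listed thing).
The state is a dict: "clock": time; "qpos": joint angles; "qd": joint speeds; "effort": joint torques, N m; "position": TCP position; "ee_rot": TCP orientation; "contact_force": force on the tool from outside, world axes, zero at the start; "moment": the same for the moment, N m; "width": finger opening in m; "gripper_force": force on a finger pad.
Only numpy, scipy, OpenCV 4.12 (cv2) and the standard library are available. Lean on these libraries where they do the work, as an engineer would, in place of code of your own. Each camera call takes 0.05 s, during which the arm holds its last target. There are 200 camera calls.

## Task

The length stop is locked in the steel gauge case: take the T-handled key from its wooden block, push it fully home in the lock, and turn it clockwise to its stop so that the bolt lets go and the sprung lid opens; leave the key there, turned. Then lift the length stop out, hook it over the stop rail at the end where the rail's flanges are cut away, slide it along the rail until its centre line stands over the ridge of the index, and let go. Leave the other tools on the bench where they lie.

Things in the scene. Friction and masses are not known exactly. Their poses are not given: they have to be found in the camera images.
- case: Grey steel gauge case, fixed, 200 (x) x 170 (y) x 86 mm high; origin at the centre of its underside, -x is its front. The front 50 mm of its top is a fixed ledge with the lock. The lid behind it (149 mm deep, 84 mm high shut) hinges at the back edge. The compartment below the lid is open from x = -50 to +97 and y = -82 to +82, walls 3 mm.
- case_cradle (a point): Where the length stop stands in the case: middle of the wooden cradle's top, 38 mm behind the case's origin, 26 mm above the bench. The stop lies within 15 mm of it along the case's y and astride a rib (8 mm wide, 10 mm high, along y), with the case's yaw. 40 mm free in front of the stop and behind it, once the lid is open.
- case_lock (a point): Middle of the keyhole on top of the steel lock plate, 86 mm above the bench, 75 mm in front of the case's origin; axes as the case's. The hole is a slot through the 6 mm plate, 25.5 mm along y, 8.5 mm along x. The key turns only when fully home, 33 mm deep, its collar on the plate; once turned, its bit is caught under the plate and it cannot be drawn out.
- case_cam (a joint): Hidden cam bolt under the lock plate: 0 locked, grows as the key turns clockwise seen from above, stop at 1.4 rad (80 degrees). Two jaws, 8.5 mm apart and in line with the keyhole when locked, take the key's bit; up to 0.14 rad of play, friction about 0.06 N m, stays where it is left. From about 0.9 rad on it no longer holds the lid.
- case_lid (a joint): Lid of the case: 0 shut, 2.0 rad fully open, leaning back over the rear edge (its top edge then 220 mm above the bench, 160 mm behind the case's origin). A spring lifts it within about 1 s once the cam lets go, and it stays open. Locked, it gives about 0.02 rad.
- key: Steel T-handled key, upright in its block, 84 mm long, loose, about 0.12 kg; origin at the middle of its lower tip, z up the shaft. Flat bit 22.5 mm along y, 5.5 mm along x, from 0 to 18 mm up (lowest 3 mm 19 x 4). Thin shaft 6.5 mm; collar 19 mm across from 33 to 39 mm up; shaft 11 mm to the handle. Half a turn makes no difference.
- key_handle (a point): Middle of the key's handle, 73 mm above the tip: a bar 66 mm long along the key's y, 14 mm thick along x and 22 mm high. With the key home in the lock it is 126 mm above the bench.
- key_block: Beech block 70 x 70 x 60 mm, fixed; origin at the centre of its underside. The key stands in the slot in its middle, with the block's yaw, 33 mm deep, collar on the block's top (key origin 27 mm above the bench). Lift it straight up by 40 mm to free it.
- stop: Steel length stop, loose, 80 mm long (y), 35 mm wide (x), 46 mm high, about 0.32 kg; origin at the centre of its underside. A C-shaped saddle open below: solid top from 24 to 46 mm up, cavity 21 mm wide from 13 to 24 mm, mouth 12 mm wide from 0 to 13 mm, through its whole length. A dark line round its middle (y = 0) is its centre line. Half a turn makes no difference.
- stop_top (a point): Centre of the stop's top face, 46 mm above its underside; grip the 35 mm width a little below it. A machine vice, 113 mm high, stands on the bench between the case and the rail: carry the stop well above it.
- rail: Aluminium stop rail, fixed, 350 mm long along its y, foot 56 mm wide and 10 mm high; origin at the centre of its underside, -x is its front. An upright web 7 mm thick rises to 74 mm. From y = -45 to +170 mm it has flanges, 16 mm wide over both, 66 to 74 mm high, with tapered ends from y = -62; from y = -170 to -62 they are cut away: the loading gap.
- rail_gap (a point): Middle of the loading gap, top of the web: y = -116 mm in the rail's frame, 74 mm up. Lowered over the web here, the stop rests with its cavity roof on the web, its origin 50 mm above the bench. Slid toward +y it runs over the flanges (play 2.5 mm to each side, 3 mm in height) and can then no longer be lifted off.
- rail_end (a point): Top of the web at the rail's other end: y = +170 mm in the rail's frame, 74 mm above the bench.
- index: Dark steel index, 12 x 16 x 32 mm, fixed on the rail's foot in front of the web, over a white scale strip; origin at the centre of its underside, 10 mm above the bench and 20 mm in front of the web; axes as the rail's. The ridge on its top, at y = 0, is the mark; it stays 8 mm below the seated stop.
- calliper: Bystander: digital calliper lying flat, 67 x 220 x 15 mm, long along its y; origin at the centre of its underside.
- gauge_block: Bystander: bare steel setting block lying, 30 x 50 x 20 mm; origin at the centre of its underside.
- try_square: Bystander: try square lying flat, 105 x 164 x 19 mm; origin at the centre of its underside.
- carpenter_pencil: Bystander: flat red carpenter's pencil, 176 mm long along its y, 8 mm high; origin at the centre of its underside.

How it is judged:
By the outcome, as a careful person would: the job done as asked, in the order asked, and still so for the second after the job is handed in, with the robot touching nothing.
It also fails if it takes over 64 s, if anything falls off the work surface, if the arm or the gripper's body presses on something with over 40 N, if the wrist force passes 120 N, or if a joint passes its speed limit or range.

## Working session

There is one attempt and no reset: what is moved stays moved. The work goes in short steps, Python scripts to look and compute and a shell command to move; the robot and the scene stay as the last step left them, time stands still between calls to the robot, and variables do not carry over. Pictures are saved under pics/ and viewed, at most 10 in all, crops included, and the job is handed in when it is done.

```bash
mkdir -p pics; cat > h.py <<'E'
import numpy as np, cv2
from rig import manip, eyes
def ray(im,px):
    d=np.array([(px[0]-im["cx"])/im["fx"],(px[1]-im["cy"])/im["fy"],1.])
    R=np.array(im["R"]);t=np.array(im["t"]);return -R.T@t,R.T@d
def onz(im,px,z):
    c,d=ray(im,px);return c+d*(z-c[2])/d[2]
def proj(im,X):
    p=np.array(im["R"])@np.array(X)+np.array(im["t"]);return [p[0]/p[2]*im["fx"]+im["cx"],p[1]/p[2]*im["fy"]+im["cy"]]
def save(im,n): cv2.imwrite("pics/"+n,im["frame"][:,:,::-1])
Z=dict(case=0,case_cradle=.026,case_lock=.086,key=.027,key_handle=.1,key_block=0,stop=.016,stop_top=.062,rail=0,rail_gap=.074,rail_end=.074,index=.01,calliper=0,gauge_block=0,try_square=0,carpenter_pencil=0)
E
python3 - <<'E'
from h import *
ims={}
for c in ("scene","side"):
    im=eyes.get_image(c);save(im,c+"0.png")
    print(c,"cam",np.round(ray(im,(280,210))[0],3))
    for n in Z:
        for r in eyes.place_of(c,n)[:2]:
            print(n,np.round(r["confidence"],2),np.round(r["centre"],1),np.round(onz(im,r["centre"],Z[n]),4))
print(manip.get_state())
E
```

```text
scene cam [1.23  0.55  1.255]
case 0.69 [187.4 161.7] [ 0.4832 -0.316   0.    ]
case 0.66 [325.9 263.7] [0.5623 0.2303 0.    ]
case_lock 0.83 [201.  126.7] [ 0.402  -0.3124  0.086 ]
case_lock 0.37 [352.  204.9] [0.412  0.2178 0.086 ]
key 0.73 [344.1 222.1] [0.4347 0.2116 0.027 ]
key_handle 0.67 [348.8 205.9] [0.4293 0.2163 0.1   ]
key_handle 0.17 [416.4 259.7] [0.4833 0.4378 0.1   ]
key_block 0.76 [342.4 227.3] [ 0.4354  0.2089 -0.    ]
rail 0.92 [325.2 266. ] [0.5694 0.2324 0.    ]
rail_end 0.98 [386.1 280. ] [0.5604 0.3975 0.074 ]
calliper 0.55 [269.  177.2] [ 0.3969 -0.0679  0.    ]
gauge_block 0.56 [272.9 209.9] [0.4918 0.0106 0.    ]
carpenter_pencil 0.71 [352.2 205.2] [0.3524 0.1944 0.    ]
side cam [ 0.092 -0.745  1.096]
case 0.68 [333.8 325.4] [ 0.4891 -0.3245  0.    ]
case_lock 0.64 [307.4 318. ] [ 0.4127 -0.3109  0.086 ]
key 0.62 [222.7 195.8] [0.4159 0.2084 0.027 ]
key 0.39 [223.3 199.3] [0.4113 0.1937 0.027 ]
key_handle 0.68 [225.9 176.6] [0.4355 0.2124 0.1   ]
key_block 0.94 [227.3 196.3] [0.4363 0.2232 0.    ]
rail 0.7 [263.8 179.6] [0.576 0.234 0.   ]
rail_gap 0.23 [24
[... 422 characters left out ...]
1.7, 'qpos': array([-1.39401707e+00,  2.75909773e-01,  1.50488142e+00,  4.58942842e-06,
        1.36070383e+00, -1.21021441e-01]), 'qd': array([ 2.99542341e-04, -1.09049152e-03,  6.66814115e-04,  3.33738492e-05,
       -3.32571340e-04, -7.76101061e-04]), 'effort': array([-1.12953490e-03, -4.16651273e+01, -2.46096969e+01, -3.21383450e-04,
        2.88053679e-04,  1.54352750e-05]), 'position': array([ 0.16870736, -0.54973586,  0.24532985]), 'ee_rot': array([4.87324250e-05, 9.88934880e-01, 1.48350267e-01, 3.60411192e-06]), 'contact_force': array([ 0.96117942,  0.46887758, -0.33827395]), 'moment': array([-0.00074911, -0.00175164,  0.00763236]), 'gripper_force': 0.0, 'width': 0.08582100132773568}
```

View pics/scene0.png

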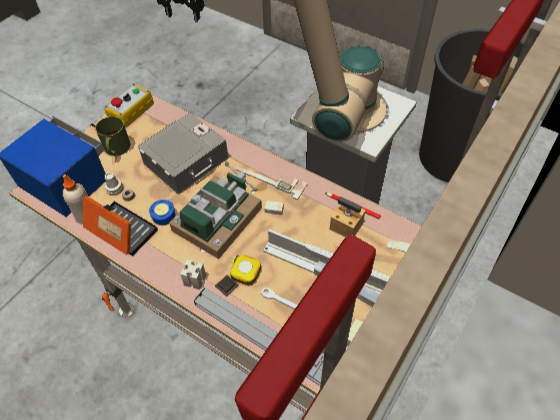

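View pics/side0.png

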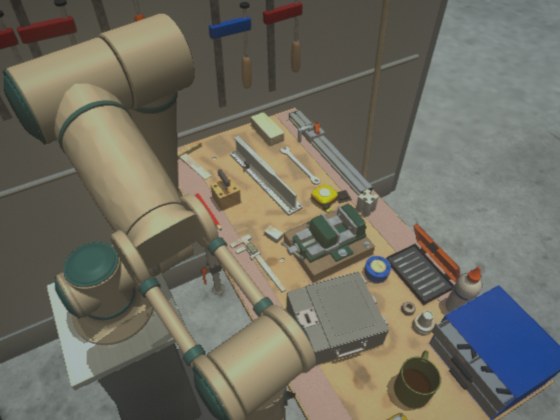

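```bash
cat >> h.py <<'E'
from scipy.spatial.transform import Rotation as Ro
def Rt():
    s=manip.get_state();q=s["ee_rot"];return np.array(s["position"]),Ro.from_quat([q[1],q[2],q[3],q[0]]).as_matrix()
def go(x,y,z,phi=None):
    "row values for a world target; phi = heading (deg) of tool x"
    p,R=Rt();d=R.T@(np.array([x,y,z])-p)/.5
    a=np.degrees(np.arctan2(R[1,0],R[0,0]));s=0 if phi is None else ((a-phi+180)%360-180)/360
    print("row",np.round(d,4),"spin",round(s,4),"dist",round(np.linalg.norm(d)*.5,3))
def st():
    s=manip.get_state();p,R=Rt();print("t",s["clock"],"p",np.round(p,4),"phi",round(np.degrees(np.arctan2(R[1,0],R[0,0])),2),"tilt",np.round(R[:2,2],4),"q6",round(s["qpos"][5],3),"F",np.round(s["contact_force"],1),"w",round(s["width"],4),"g",s["gripper_force"])
E
python3 -m creep '[[1,0.504,-0.347,-0.17,-0.2],[1,0.504,-0.347,-0.17,-0.2],[1,0.504,-0.347,-0.17,-0.2],[1,0.504,-0.347,-0.17,-0.2],[1,0.504,-0.347,-0.17,-0.2],[1,0.504,-0.347,-0.17,-0.2],[1,0.504,-0.347,-0.17,-0.2],[1,0.504,-0.347,-0.17,-0.2],[1,0.504,-0.347,-0.17,-0.2],[1,0.504,-0.347,-0.17,-0.2]]'
python3 - <<'E'
from h import *
st();im=eyes.get_image("wrist");save(im,"w1.png")
c,d=ray(im,(280,210));print("cam",c,d,im["fx"]);print(proj(im,manip.get_state()["position"]))
for n in ("case_lock","case","case_lid"):
    for r in eyes.place_of("wrist",n)[:2]: print(n,r["confidence"],np.round(r["centre"],1),onz(im,r["centre"],Z.get(n,0)))
E
```

```text
clock: 2.7
position: [0.3589, -0.3096, 0.3305]
ee_rot: [0.0, 0.713, 0.702, -0.0]
contact_force: [0.3, -1.1, -0.2]
width: 0.0855
gripper_force: 0.0
t 2.7 p [ 0.3589 -0.3096  0.3305] phi 89.1 tilt [ 0.0003 -0.0005] q6 -0.843 F [ 0.3 -1.1 -0.2] w 0.0855 g 0.0
cam [ 0.36177842 -0.23824189  0.45797104] [-0.01864478 -0.29959874 -0.95419262] 295.62892278602163
[np.float64(280.1841398041113), np.float64(272.2278097478542)]
case_lock 0.91 [325.  177.2] [ 0.4128232  -0.31205008  0.086     ]
case 0.92 [361.9 171.5] [ 0.48209237 -0.32097423  0.        ]Traceback (most recent call last):
  File "<stdin>", line 5, in <module>
ValueError: it knows: calliper, carpenter_pencil, case, case_cradle, case_lock, gauge_block, index, key, key_block, key_handle, rail, rail_end, rail_gap, stop, stop_top, try_square
```

View pics/w1.png

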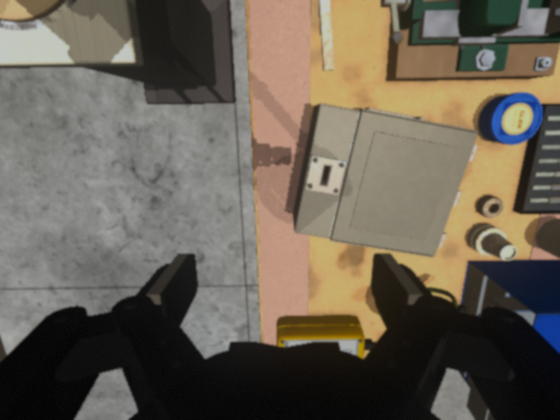

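```bash
python3 - <<'E'
from h import *
im=eyes.get_image("wrist")
g=cv2.cvtColor(im["frame"],cv2.COLOR_RGB2GRAY)
m=eyes.regions_of("wrist","case")[0]["mask"].astype(np.uint8)
roi=g[150:200,305:348];b=(roi<70).astype(np.uint8)
n,l,s,c=cv2.connectedComponentsWithStats(b)
for i in range(1,n):
    if s[i][4]>15: print("blob",s[i],c[i]+[305,150],onz(im,c[i]+[305,150],.086)[:2], cv2.minAreaRect(cv2.findContours((l==i).astype(np.uint8),0,2)[0][0]))
P=lambda a:onz(im,a,.085)[:2]
a,b_,c_,d=[P(x) for x in((318,105),(296,233),(474,130),(437,255))];e,f=P((360,110)),P((332,238))
for u,v in((a,b_),(e,f),(c_,d),(a,c_),(b_,d),(e,c_),(f,d)): w=u-v;print(np.round(u,3),np.round(v,3),round(np.linalg.norm(w),3),np.degrees(np.arctan2(w[1],w[0]))%90)
cv2.imwrite("pics/wl.png",cv2.resize(im["frame"][90:270,270:500,::-1],None,fx=3,fy=3,interpolation=cv2.INTER_CUBIC))
# LSD lines
L=cv2.createLineSegmentDetector().detect(g)[0][:,0]
for x in L:
    if 285<x[0]<480 and 95<x[1]<262 and 285<x[2]<480 and np.hypot(x[2]-x[0],x[3]-x[1])>20:
        w=P(x[:2])-P(x[2:]);print(np.round(x),round(np.linalg.norm(w),3),round(np.degrees(np.arctan2(w[1],w[0]))%90,1))
go(.42,.215,.30,90)
E
```

```text
blob [ 0  0  6 27 87] [306.49425287 159.26436782] [ 0.3887412  -0.28916993] ((2.5, 13.0), (26.0, 5.0), 90.0)
blob [18 16  7 17 76] [325.73684211 173.75      ] [ 0.41327503 -0.30798775] ((20.61764907836914, 24.0294132232666), (4.6081767082214355, 16.73495864868164), 14.03624439239502)
[ 0.402 -0.225] [ 0.375 -0.389] 0.166 80.5140490791347
[ 0.453 -0.231] [ 0.424 -0.397] 0.168 80.03441754343366
[ 0.594 -0.257] [ 0.57  -0.425] 0.169 81.86302985967534
[ 0.402 -0.225] [ 0.594 -0.257] 0.194 80.36940370670703
[ 0.375 -0.389] [ 0.57  -0.425] 0.198 79.51917737561064
[ 0.453 -0.231] [ 0.594 -0.257] 0.143 79.59138984400082
[ 0.424 -0.397] [ 0.57  -0.425] 0.148 79.17750370035992
[402. 261. 429. 290.] 0.064 43.2
[319. 185. 324. 165.] 0.027 77.8
[320. 104. 296. 228.] 0.16 79.1
[338. 197. 359. 113.] 0.106 78.2
[293. 231. 293. 208.] 0.032 89.4
[392. 113. 419. 116.] 0.034 84.5
[476. 129. 475. 109.] 0.024 11.2
[287. 195. 297. 147.] 0.063 77.7
[432. 257. 367. 246.] 0.093 78.9
[338. 160. 317. 156.] 0.028 77.5
[298. 136. 304. 104.] 0.037 79.3
[307. 189. 337. 194.] 0.04 80.0
[353. 150. 344. 192.] 0.054 79.6
[363. 111. 353. 149.] 0.047 79.1
[458. 189. 444. 229.] 0.055 78.7
[423. 119. 472. 128.] 0.062 78.6
[293. 208. 313. 107.] 0.129 79.0
[442. 235. 434. 256.] 0.032 76.3
[321. 102. 351. 107.] 0.037 79.8
[329. 236. 338. 201.] 0.051 78.5
[370. 109. 391. 112.] 0.025 81.3
[343. 192. 332. 237.] 0.064 78.9
[470. 158. 459. 187.] 0.039 78.9
[413. 121. 364. 112.] 0.061 78.9
[327. 238. 295. 232.] 0.044 78.6
[381. 255. 407. 292.] 0.072 35.3
[334. 238. 369. 243.] 0.049 78.9
[372. 244. 431. 253.] 0.083 79.4
[335. 202. 302. 230.] 0.057 41.3
row [1.0522 0.1044 0.0605] spin -0.0028 dist 0.53
```

```bash
python3 -m creep '[[1,0.94,0.1,0.06,0],[1,0.94,0.1,0.06,0],[1,0.94,0.1,0.06,0],[1,0.94,0.1,0.06,0],[1,0.94,0.1,0.06,0],[1,0.94,0.1,0.06,0],[1,0.94,0.1,0.06,0],[1,0.94,0.1,0.06,0],[1,0.94,0.1,0.06,0],[1,0.94,0.1,0.06,0]]' >/dev/null
python3 - <<'E'
from h import *
st();im=eyes.get_image("wrist");save(im,"w2.png")
for n in ("key_handle","key","key_block","rail","rail_gap","rail_end","index"):
    for r in eyes.place_of("wrist",n)[:2]: print(n,r["confidence"],np.round(r["centre"],1),onz(im,r["centre"],Z.get(n,0)))
P=lambda a:onz(im,a,.06)[:2]
g=cv2.cvtColor(im["frame"],cv2.COLOR_RGB2GRAY)
mb=eyes.regions_of("wrist","key_block");mk=eyes.regions_of("wrist","key_handle")
if mb: print(mb[0]["bbox"])
if mk:
    ys,xs=np.nonzero(mk[0]["mask"]);print(mk[0]["bbox"])
L=cv2.createLineSegmentDetector().detect(g)[0][:,0]
if mb:
  l,t,r,b=mb[0]["bbox"]
  for x in L:
    if l-8<min(x[0],x[2]) and max(x[0],x[2])<r+8 and t-8<min(x[1],x[3]) and max(x[1],x[3])<b+8 and np.hypot(x[2]-x[0],x[3]-x[1])>14:
        w=P(x[:2])-P(x[2:]);print(np.round(x),round(np.linalg.norm(w),3),round(np.degrees(np.arctan2(w[1],w[0]))%90,1))
E
```

```text
t 3.95 p [0.4163 0.1627 0.3   ] phi 89.21 tilt [-0.0001  0.0016] q6 0.229 F [-0.3 -0.7 -0. ] w 0.0852 g 0.0
key_handle 0.56 [294.3 136.3] [0.42971669 0.21493817 0.1       ]
key 0.71 [294.2 133. ] [0.43197416 0.21499127 0.027     ]
key 0.33 [288.9 133.5] [0.42497752 0.21444603 0.027     ]
key_block 0.73 [290.3 139.5] [0.42728197 0.2048385  0.        ]
rail 0.74 [395.9 116.9] [0.57398611 0.23350546 0.        ]
rail_gap 0.89 [424.3 210.8] [0.59307575 0.12002203 0.074     ]
index 0.8 [383.2  55.8] [0.54718411 0.30909391 0.01      ]
[261.9, 105.9, 320.0, 165.4]
[299. 109. 300. 156.] 0.054 1.5
[261. 108. 263. 152.] 0.051 0.8
[282. 145. 282. 127.] 0.021 1.0
[259. 142. 257. 109.] 0.038 1.2
[289. 114. 290. 162.] 0.057 1.0
[320. 147. 321. 168.] 0.026 4.8
```

View pics/w2.png

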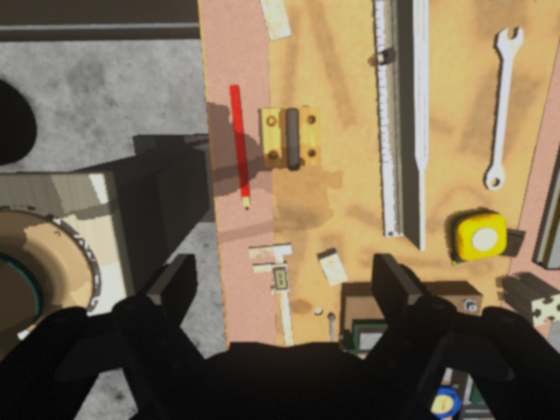

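```bash
python3 - <<'E'
from h import *
im=eyes.get_image("wrist")
m=eyes.regions_of("wrist","key_handle")
g=cv2.cvtColor(im["frame"],cv2.COLOR_RGB2GRAY)
b=np.zeros_like(g);b[98:180,283:304]=(g[98:180,283:304]<85)
n,l,s,c=cv2.connectedComponentsWithStats(b);i=1+np.argmax(s[1:,4])
print(s[i],c[i],cv2.minAreaRect(cv2.findContours((l==i).astype(np.uint8),0,2)[0][0]))
for k in ((s[i][0]+s[i][2]/2,s[i][1]),(s[i][0]+s[i][2]/2,s[i][1]+s[i][3]),c[i]): print(onz(im,k,.111))
if m: y,x=np.nonzero(m[0]["mask"]);print(m[0]["bbox"],x.mean(),y.mean(),onz(im,(x.mean(),y.mean()),.108))
x,y=.430,.215
go(x,y,.16,91.5);go(x,y,.095,91.5)
E
```

```text
[285 105  16  62 317] [289.28706625 144.97160883] ((292.4999694824219, 135.5), (14.999998092651367, 60.99999237060547), 0.0)
[0.42884381 0.24169243 0.111     ]
[0.42821296 0.1782932  0.111     ]
[0.42452754 0.20173103 0.111     ]
row [0.1136 0.0249 0.2809] spin -0.007 dist 0.152
row [0.1136 0.0249 0.4109] spin -0.007 dist 0.214
```

```bash
python3 -m creep '[[1,0.11,0.025,0.1,-0.007],[1,0.11,0.025,0.2,-0.007],[1,0.11,0.025,0.3,-0.007],[1,0.11,0.025,0.38,-0.007],[1,0.11,0.025,0.411,-0.007],[1,0.11,0.025,0.411,-0.007],[0.5,0.11,0.025,0.411,-0.007],[0,0.11,0.025,0.411,-0.007],[0,0.11,0.025,0.411,-0.007],[0,0.11,0.025,0.411,-0.007]]' 60
python3 - <<'E'
from h import *
st();im=eyes.get_image("wrist");save(im,"w3.png")
for n in ("key_handle","key","key_block"):
    for r in eyes.place_of("wrist",n)[:2]: print(n,r["confidence"],np.round(r["centre"],1),onz(im,r["centre"],Z.get(n,0)))
E
```

```text
clock: 5.55
position: [0.4308, 0.2142, 0.0962]
ee_rot: [0.001, 0.697, 0.717, 0.001]
contact_force: [0.0, -0.3, -0.5]
width: 0.0283
gripper_force: 0.0
t 5.55 p [0.4308 0.2142 0.0962] phi 91.57 tilt [0.0031 0.0009] q6 0.289 F [ 0.  -0.3 -0.5] w 0.0283 g 0.0
key_handle 0.58 [274.  279.7] [0.42778491 0.2121509  0.1       ]
key 0.8 [277.3 225. ] [0.42791751 0.21258764 0.027     ]
key_block 0.66 [275.8 213.1] [0.42620072 0.21263275 0.        ]
```

```bash
python3 -m creep '[[0,0,0,0,0],[0,0,0,0,0],[0,0,0,0,0]]' 60
python3 -m creep '[[0,0,0,-0.02,0],[0,0,0,-0.06,0],[0,0,0,-0.14,0],[0,0,0,-0.24,0],[0,0,0,-0.24,0]]'
python3 - <<'E'
from h import *
st();im=eyes.get_image("wrist");save(im,"w4.png")
print(proj(im,Rt()[0]))
for n in ("key_handle","key"):
    for r in eyes.place_of("wrist",n)[:2]: print(n,r["confidence"],np.round(r["centre"],1),onz(im,r["centre"],Rt()[0][2]+(.005 if n=="key_handle" else -.068))-Rt()[0])
im=eyes.get_image("side")
for n in ("key_handle","key"):
    for r in eyes.place_of("side",n)[:2]: print(n,r["confidence"],np.round(r["centre"],1),onz(im,r["centre"],Rt()[0][2]+(.005 if n=="key_handle" else -.068))-Rt()[0])
go(.413,-.3105,.24,79)
E
```

```text
clock: 6.05
position: [0.4288, 0.214, 0.0953]
ee_rot: [-0.001, 0.697, 0.717, -0.001]
contact_force: [-3.3, -0.7, 6.8]
width: 0.0132
gripper_force: 59.1
clock: 6.55
position: [0.4345, 0.2155, 0.2218]
ee_rot: [0.004, 0.697, 0.717, 0.007]
contact_force: [1.0, 0.4, -0.8]
width: 0.013
gripper_force: 58.7
t 6.55 p [0.4345 0.2155 0.2218] phi 91.59 tilt [0.0151 0.0045] q6 0.289 F [ 1.   0.4 -0.8] w 0.013 g 58.69011998176575
[np.float64(276.5381879511033), np.float64(269.9337729063904)]
key_handle 0.92 [285.2 281.6] [ 0.00615873 -0.00419488  0.005     ]
key 0.57 [280.  225.5] [ 0.00488802 -0.00218878 -0.068     ]
key_handle 0.68 [222.6 147.7] [ 0.00657223 -0.00249668  0.005     ]
key 0.71 [333.9 325.5] [ 0.0077671  -0.59406833 -0.068     ]
key 0.65 [221.7 165. ] [ 0.0005608  0.0066611 -0.068    ]
row [-1.047  -0.0607 -0.0522] spin 0.0349 dist 0.525
```

View pics/w4.png

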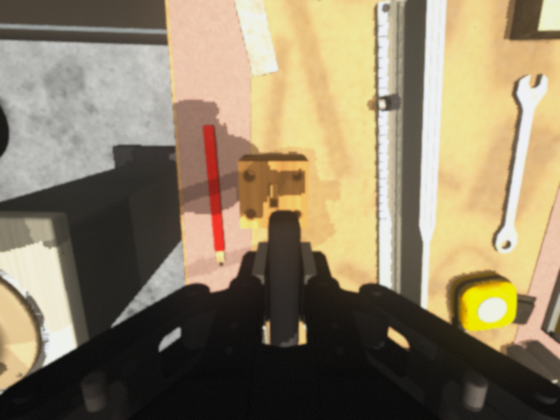

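```bash
python3 -m creep '[[0,-0.1,0,-0.03,0.03],[0,-0.2,0,-0.03,0.03],[0,-0.3,-0.02,-0.03,0.03],[0,-0.4,-0.02,-0.03,0.03],[0,-0.5,-0.03,-0.03,0.035],[0,-0.6,-0.03,-0.03,0.035],[0,-0.7,-0.04,-0.03,0.035],[0,-0.8,-0.05,-0.03,0.035],[0,-0.9,-0.05,-0.03,0.035],[0,-0.9,-0.05,-0.03,0.035]]'
python3 - <<'E'
from h import *
st();go(.413,-.3085,.19,79)
E
```

```text
clock: 7.85
position: [0.4171, -0.2425, 0.2284]
ee_rot: [0.001, 0.774, 0.634, -0.001]
contact_force: [-0.0, 1.2, -0.2]
width: 0.0134
gripper_force: 58.5
t 7.85 p [ 0.4171 -0.2425  0.2284] phi 78.65 tilt [-0.0011 -0.0028] q6 -0.47 F [-0.   1.2 -0.2] w 0.0134 g 58.54329586029053
row [-0.1308  0.0179  0.0773] spin -0.001 dist 0.077
```

```bash
python3 -m creep '[[0,-0.06,0.018,0.04,-0.001],[0,-0.13,0.018,0.077,-0.001],[0,-0.13,0.018,0.077,-0.001],[0,-0.13,0.018,0.077,-0.001],[0,-0.13,0.018,0.077,-0.001]]' >/dev/null
cat > ks.py <<'E'
from h import *
import sys
st();p=Rt()[0]
for c in ("wrist","side","scene"):
    im=eyes.get_image(c);save(im,c+sys.argv[1]+".png")
    for n,z in (("key_handle",p[2]+.005),("key",p[2]-.068),("case_lock",.086)):
        for r in eyes.place_of(c,n)[:1]: print(c,n,round(r["confidence"],2),np.round(r["centre"],1),np.round(onz(im,r["centre"],z),4))
E
python3 ks.py 5; python3 - <<'E'
import cv2
a=cv2.imread("pics/wrist5.png")[120:360,180:400];b=cv2.imread("pics/side5.png")[240:400,240:400]
cv2.imwrite("pics/c5.png",cv2.hconcat([cv2.resize(a,(440,480),interpolation=2),cv2.resize(b,(360,480))]))
E
```

```text
t 8.35 p [ 0.4136 -0.3009  0.191 ] phi 79.37 tilt [-0.0006  0.0014] q6 -0.58 F [-0.3  0.2 -0.7] w 0.0133 g 58.50531041622162
wrist key_handle 0.69 [283.1 279.3] [ 0.4147 -0.3018  0.196 ]
wrist key 0.86 [281.8 223.5] [ 0.4137 -0.3005  0.123 ]
wrist case_lock 0.83 [285.4 216. ] [ 0.4151 -0.3077  0.086 ]
side key_handle 0.54 [199.7 162.8] [0.3597 0.2076 0.196 ]
side key 0.57 [304.3 310.5] [ 0.4046 -0.3067  0.123 ]
side case_lock 0.91 [307.  320.7] [ 0.4081 -0.3166  0.086 ]
scene key_handle 0.61 [193.9 102.9] [ 0.4161 -0.3084  0.196 ]
scene key 0.4 [199.4 121.3] [ 0.4132 -0.3032  0.123 ]
scene case_lock 0.69 [200.4 130.7] [ 0.4163 -0.3033  0.086 ]
```

View pics/c5.png

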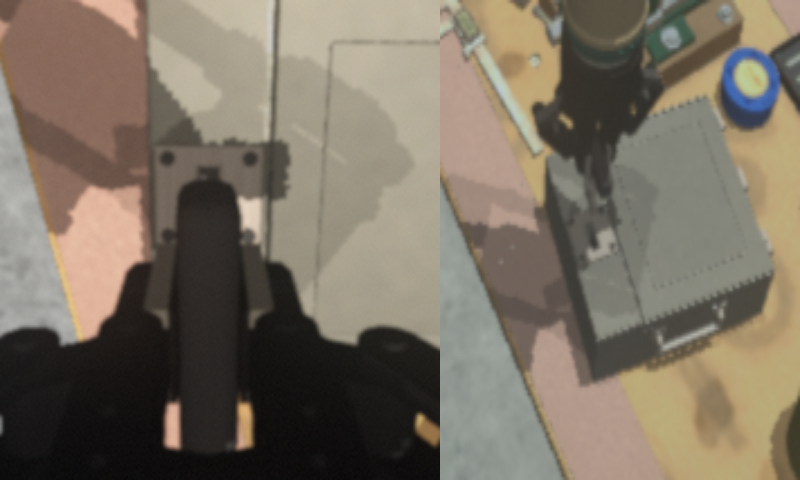

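```bash
python3 - <<'E'
from h import *
st();im=eyes.get_image("wrist");p,R=Rt()
for px in((284.1,218.8),(285.4,216)): print("lock",np.round(onz(im,px,.086),4))
for px in((263.5,199),(305,199),(264,238),(304,239)): print(" s",np.round(onz(im,px,.086),4))
for px in((284,210.5),(285,345)): print("bar end rel tool mm",np.round(R.T@(onz(im,px,p[2]+.016)-p)*1e3,1))
b=eyes.regions_of("wrist","key_handle")
for r in b[:1]: print(r["bbox"],r["confidence"])
go(.4135,-.3085,.156,79)
E
```

```text
t 8.95 p [ 0.4137 -0.302   0.1914] phi 79.34 tilt [ 0.0001 -0.0002] q6 -0.581 F [ 0.1  0.4 -1.2] w 0.013 g 58.506125807762146
lock [ 0.4136 -0.3114  0.086 ]
lock [ 0.4151 -0.3092  0.086 ]
 s [ 0.4002 -0.2915  0.086 ]
 s [ 0.4335 -0.2977  0.086 ]
 s [ 0.3937 -0.3252  0.086 ]
 s [ 0.4269 -0.3323  0.086 ]
bar end rel tool mm [ 36.4   1.7 -16. ]
bar end rel tool mm [-28.    2.1 -16. ]
[268.1, 207.6, 301.4, 347.5] 0.95
row [-0.0127  0.0021  0.0706] spin 0.001 dist 0.036
```

```bash
python3 -m creep '[[0,-0.013,0.001,0.03,0.001],[0,-0.013,0.001,0.06,0.001],[0,-0.013,0.001,0.066,0.001],[0,-0.013,0.001,0.072,0.001],[0,-0.013,0.001,0.078,0.001],[0,-0.013,0.001,0.082,0.001],[0,-0.013,0.001,0.085,0.001]]'
python3 ks.py 6
```

```text
clock: 9.75
position: [0.4131, -0.3086, 0.149]
ee_rot: [0.0, 0.772, 0.636, 0.0]
contact_force: [0.6, 1.0, -2.2]
width: 0.013
gripper_force: 58.6
t 9.75 p [ 0.4131 -0.3086  0.149 ] phi 78.99 tilt [ 0.0005 -0.0006] q6 -0.584 F [ 0.6  1.  -2.2] w 0.013 g 58.56633424758911
wrist key_handle 0.67 [285.6 279.9] [ 0.4153 -0.3101  0.154 ]
wrist key 0.64 [281.6 224.4] [ 0.413 -0.309  0.081]
side key_handle 0.68 [309.3 302.5] [ 0.4153 -0.3085  0.154 ]
side key 0.53 [304.6 321.9] [ 0.4029 -0.3145  0.081 ]
side case_lock 0.7 [303.6 321.2] [ 0.4002 -0.3138  0.086 ]
scene key_handle 0.46 [194.7 111.9] [ 0.4125 -0.3161  0.154 ]
scene key 0.42 [201.1 127.2] [ 0.4    -0.3145  0.081 ]
scene case_lock 0.6 [202.5 128.1] [ 0.4042 -0.3048  0.086 ]
```

```bash
python3 -m creep '[[0,0,0,0.01,0],[0,0,0,0.02,0],[0,0,0,0.03,0],[0,0,0,0.04,0],[0,0,0,0.05,0],[0,0,0,0.056,0],[0,0,0,0.06,0],[0,0,0,0.06,0]]'
```

```text
clock: 11.15
position: [0.4129, -0.3084, 0.121]
ee_rot: [0.0, 0.772, 0.636, 0.0]
contact_force: [-2.7, 4.6, 14.6]
width: 0.0129
gripper_force: 61.1
```

```bash
python3 -m creep '[[0,0,0.0005,-0.002,0.02],[0,-0.0002,0.001,-0.002,0.04],[0,-0.0004,0.002,-0.002,0.06],[0,-0.0008,0.0025,-0.002,0.08],[0,-0.0012,0.003,-0.002,0.1],[0,-0.0016,0.0033,-0.002,0.12],[0,-0.002,0.0036,-0.002,0.14],[0,-0.0024,0.004,-0.002,0.16],[0,-0.003,0.004,-0.002,0.18],[0,-0.0034,0.004,-0.002,0.2]]' 90
python3 -c "
from h import *
st();print(manip.get_state()['moment'])"
```

```text
clock: 12.15
position: [0.4142, -0.3109, 0.1212]
ee_rot: [0.001, 0.998, 0.059, -0.0]
contact_force: [-3.2, 0.7, 8.3]
width: 0.0125
gripper_force: 88.6
t 12.15 p [ 0.4142 -0.3109  0.1212] phi 6.73 tilt [-0.0004 -0.0012] q6 0.677 F [-3.2  0.7  8.3] w 0.0125 g 88.63706231117249
[0.20455953 0.58254223 0.01877371]
```

```bash
python3 -m creep '[[0,-0.0002,0,0,0.015],[0,-0.0004,0,0,0.03],[0,-0.0006,0,0,0.045],[0,-0.0006,0,0,0.045],[0,-0.0006,0,0,0.045]]'
python3 -c "
from h import *
st();print(manip.get_state()['moment'])
for c in ('side','scene'):save(eyes.get_image(c),c+'7.png')
a=cv2.imread('pics/side7.png')[200:420,200:450];b=cv2.imread('pics/scene7.png')[60:280,90:340]
cv2.imwrite('pics/c7.png',cv2.resize(cv2.hconcat([a,b]),(800,352)))"
```

```text
clock: 12.65
position: [0.4139, -0.3113, 0.1212]
ee_rot: [0.001, 0.997, -0.08, -0.0]
contact_force: [-3.0, -0.5, 8.6]
width: 0.0124
gripper_force: 88.5
t 12.65 p [ 0.4139 -0.3113  0.1212] phi -9.19 tilt [-0.0003 -0.002 ] q6 0.954 F [-3.  -0.5  8.6] w 0.0124 g 88.45397472381592
[0.03559198 0.59185088 0.00063735]
```

View pics/c7.png

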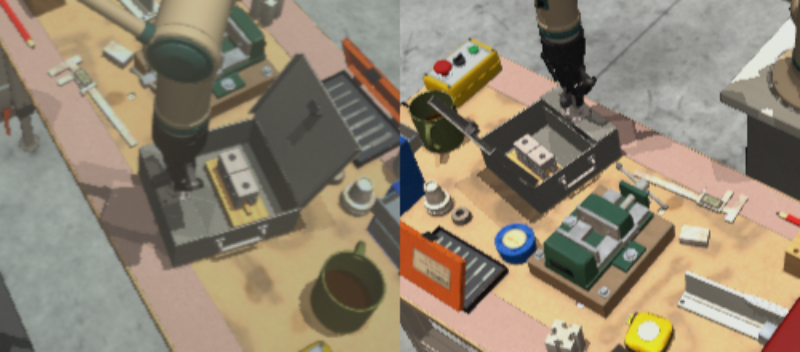

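```bash
python3 -m creep '[[0,0,0,0,0.01],[0,0,0,0,0.02],[0,0,0,0,0.02]]'
python3 -c "
from h import *
st();print(manip.get_state()['moment'])"
```

```text
clock: 13.05
position: [0.4138, -0.3115, 0.1212]
ee_rot: [0.001, 0.99, -0.141, -0.0]
contact_force: [-2.7, -0.0, 7.6]
width: 0.0125
gripper_force: 89.2
t 13.05 p [ 0.4138 -0.3115  0.1212] phi -16.23 tilt [-0.0011 -0.0029] q6 1.078 F [-2.7 -0.   7.6] w 0.0125 g 89.20375943183899
[7.52041621e-04 7.13895293e-01 9.47765543e-01]
```

```bash
python3 -m creep '[[0,0,0,0,-0.006],[1,0,0,0,-0.006],[1,0,0,0,-0.006],[1,0,0,0,-0.006],[1,0,0,-0.04,-0.006],[1,0,0,-0.14,-0.006],[1,0,0,-0.24,-0.006],[1,0,0,-0.34,-0.006],[1,0,0,-0.34,-0.006]]'
python3 - <<'E'
from h import *
st();im=eyes.get_image("wrist");save(im,"w8.png")
for n,z in (("key_handle",.126),("case_lock",.086),("stop_top",.062),("stop",.016),("case_cradle",.026)):
    for r in eyes.place_of("wrist",n)[:2]: print(n,round(r["confidence"],2),np.round(r["centre"],1),np.round(onz(im,r["centre"],z),4))
for r in eyes.regions_of("wrist","stop")[:1]: print(r["bbox"],r["confidence"]); ys,xs=np.nonzero(r["mask"]);print(cv2.minAreaRect(np.c_[xs,ys].astype(np.float32)))
E
```

```text
clock: 13.95
position: [0.4172, -0.3132, 0.2971]
ee_rot: [0.005, 0.992, -0.124, 0.006]
contact_force: [-0.5, -0.4, 0.2]
width: 0.085
gripper_force: 0.0
t 13.95 p [ 0.4172 -0.3132  0.2971] phi -14.27 tilt [ 0.0109 -0.0105] q6 1.042 F [-0.5 -0.4  0.2] w 0.085 g 0.0
key_handle 0.94 [280.4 197.3] [ 0.413  -0.3091  0.126 ]
key_handle 0.41 [279.7 185. ] [ 0.4259 -0.3117  0.126 ]
case_lock 0.84 [282.6 185.3] [ 0.4166 -0.3125  0.086 ]
case_lock 0.55 [281.7 183.3] [ 0.4191 -0.3121  0.086 ]
stop_top 0.81 [268.4  88.8] [ 0.5255 -0.3236  0.062 ]
stop 0.64 [272.2  94.4] [ 0.5226 -0.3259  0.016 ]
```

View pics/w8.png

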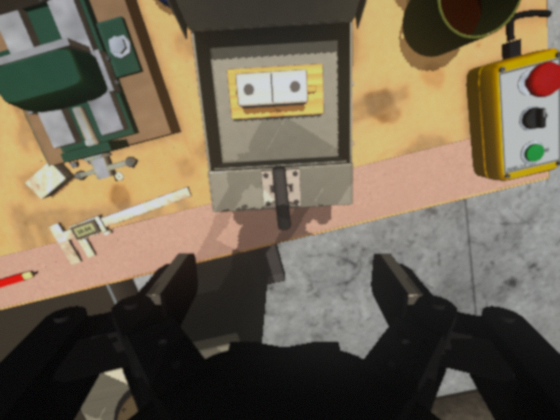

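```bash
python3 - <<'E'
from h import *
go(.5245,-.3245,.26,79)
E
```

```text
row [ 0.2222 -0.0264  0.055 ] spin -0.2591 dist 0.115
```

```bash
python3 -m creep '[[0.65,0.05,-0.026,0,-0.02],[0.65,0.1,-0.026,0,-0.05],[0.65,0.16,-0.026,0.02,-0.07],[0.65,0.22,-0.026,0.04,-0.1],[0.65,0.22,-0.026,0.055,-0.12],[0.65,0.22,-0.026,0.055,-0.14],[0.65,0.22,-0.026,0.055,-0.17],[0.65,0.22,-0.026,0.055,-0.19],[0.65,0.22,-0.026,0.055,-0.21],[0.65,0.22,-0.026,0.055,-0.235]]' 80 >/dev/null
python3 -m creep '[[0.65,0,0,0,-0.024],[0.65,0,0,0,-0.024],[0.65,0,0,0,-0.024]]'
python3 - <<'E'
from h import *
st();im=eyes.get_image("wrist");save(im,"w9.png")
for n,z in (("stop_top",.062),("stop",.016),("key_handle",.126)):
    for r in eyes.place_of("wrist",n)[:2]: print(n,round(r["confidence"],2),np.round(r["centre"],1),np.round(onz(im,r["centre"],z),4))
for r in eyes.regions_of("wrist","stop")[:1]:
    print(r["bbox"],r["confidence"]); ys,xs=np.nonzero(r["mask"]);a=cv2.minAreaRect(np.c_[xs,ys].astype(np.float32));print(a,onz(im,a[0],.058))
    w=[onz(im,k,.062)[:2] for k in cv2.boxPoints(a)];print(np.round(w,4))
go(.5245,-.3245,.26,79)
E
```

```text
clock: 15.6
position: [0.5238, -0.3249, 0.2613]
ee_rot: [-0.001, 0.775, 0.632, -0.0]
contact_force: [-0.6, 0.7, 0.2]
width: 0.0553
gripper_force: 0.0
t 15.6 p [ 0.5238 -0.3249  0.2613] phi 78.4 tilt [-0.0015  0.0011] q6 -0.466 F [-0.6  0.7  0.2] w 0.0553 g 0.0
stop_top 0.83 [283.2 190.2] [ 0.5227 -0.3321  0.062 ]
stop_top 0.22 [257.5 177.9] [ 0.4973 -0.3124  0.062 ]
stop 0.83 [282.  180.3] [ 0.5213 -0.3298  0.016 ]
key_handle 0.66 [163.8 206.1] [ 0.4144 -0.3097  0.126 ]
[267.9, 149.3, 299.3, 218.6] 0.64
((283.5, 183.5), (73.0, 31.0), 90.0) [ 0.52437605 -0.32539296  0.058     ]
[[ 0.5162 -0.2814]
 [ 0.5493 -0.2881]
 [ 0.5335 -0.3709]
 [ 0.498  -0.3636]]
row [0.0013 0.0006 0.0044] spin -0.0013 dist 0.002
```

```bash
python3 -m creep '[[0.65,-0.003,0.001,0.1,-0.0015],[0.65,-0.003,0.001,0.2,-0.0015],[0.65,-0.003,0.001,0.3,-0.0015],[0.65,-0.003,0.001,0.37,-0.0015],[0.65,-0.003,0.001,0.41,-0.0015],[0.65,-0.003,0.001,0.428,-0.0015],[0.65,-0.003,0.001,0.428,-0.0015],[0.3,-0.003,0.001,0.428,-0.0015],[0,-0.003,0.001,0.428,-0.0015],[0,-0.003,0.001,0.428,-0.0015]]' 80
python3 -m creep '[[0,0,0,0,0],[0,0,0,0,0],[0,0,0,0,0]]' 80
```

```text
clock: 16.85
position: [0.5255, -0.3276, 0.0501]
ee_rot: [0.002, 0.771, 0.637, 0.0]
contact_force: [-0.2, -0.7, 4.3]
width: 0.034
gripper_force: 80.7
clock: 17.15
position: [0.5255, -0.3276, 0.0501]
ee_rot: [0.002, 0.771, 0.637, 0.0]
contact_force: [-0.5, -0.5, 6.9]
width: 0.0341
gripper_force: 80.8
```

```bash
python3 -m creep '[[0,0,0,-0.02,0],[0,0,0,-0.08,0],[0,0,0,-0.16,0],[0,0,0,-0.25,0],[0,0,0,-0.34,0],[0,0,0,-0.42,0],[0,0,0,-0.42,0]]'
python3 - <<'E'
from h import *
st();p,R=Rt();im=eyes.get_image("wrist");save(im,"w10.png")
for n,z in (("stop_top",p[2]+.012),("stop",p[2]-.034)):
    for r in eyes.place_of("wrist",n)[:2]: print(n,round(r["confidence"],2),np.round(r["centre"],1),"tool mm",np.round(R.T@(onz(im,r["centre"],z)-p)*1e3,1))
E
```

```text
clock: 17.85
position: [0.5269, -0.3284, 0.2654]
ee_rot: [0.007, 0.771, 0.637, 0.002]
contact_force: [0.8, -1.3, -3.3]
width: 0.0345
gripper_force: 80.7
t 17.85 p [ 0.5269 -0.3284  0.2654] phi 79.13 tilt [ 0.0107 -0.0082] q6 -0.48 F [ 0.8 -1.3 -3.3] w 0.0345 g 80.73061130940914
stop_top 0.79 [282.3 297.4] tool mm [ -5.8   0.9 -12. ]
stop_top 0.38 [276.7 178.8] tool mm [ 48.4  -1.2 -12.3]
stop 0.8 [283.9 249.4] tool mm [-3.7  1.6 34. ]
```

View pics/w10.png

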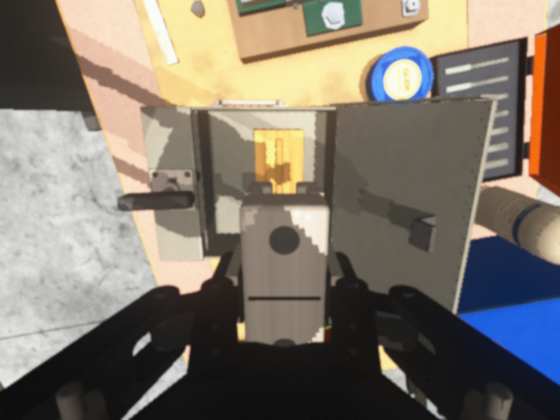

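```bash
python3 - <<'E'
from h import *
go(.592,.11,.26,96)
E
```

```text
row [ 0.882  -0.0298 -0.0049] spin -0.0469 dist 0.441
```

```bash
python3 -m creep '[[0,0.05,0,-0.005,0],[0,0.13,0,-0.005,0],[0,0.22,0,-0.005,-0.01],[0,0.32,0,-0.005,-0.02],[0,0.42,-0.01,-0.005,-0.03],[0,0.52,-0.02,-0.005,-0.04],[0,0.62,-0.03,-0.005,-0.047],[0,0.72,-0.03,-0.005,-0.047],[0,0.81,-0.03,-0.005,-0.047],[0,0.88,-0.03,-0.005,-0.047]]' >/dev/null
python3 -m creep '[[0,0,0,0,0],[0,0,0,0,0],[0,0,0,0,0]]' 
python3 - <<'E'
from h import *
st();p,R=Rt();im=eyes.get_image("wrist");save(im,"w11.png");np.savez("w11.npz",R=im["R"],t=im["t"],k=[im["fx"],im["fy"],im["cx"],im["cy"]])
for n,z in (("stop_top",p[2]+.012),("stop",p[2]-.034)):
    for r in eyes.place_of("wrist",n)[:1]: print(n,round(r["confidence"],2),np.round(r["centre"],1),"tool mm",np.round(R.T@(onz(im,r["centre"],z)-p)*1e3,1))
for n in ("rail","rail_gap","rail_end","index"):
    for r in eyes.place_of("wrist",n)[:1]: print(n,round(r["confidence"],2),np.round(r["centre"],1),np.round(onz(im,r["centre"],Z[n]),4))
g=cv2.cvtColor(im["frame"],cv2.COLOR_RGB2GRAY)
P=lambda a:onz(im,a,.074)[:2]
for x in cv2.createLineSegmentDetector().detect(g)[0][:,0]:
    w=P(x[:2])-P(x[2:]);a=np.degrees(np.arctan2(w[1],w[0]))%180
    if np.linalg.norm(w)>.04 and 85<a<110: print(np.round(x),np.round(P(x[:2]),4),np.round(P(x[2:]),4),round(a,1))
im=eyes.get_image("side")
for n in ("rail","rail_gap","rail_end","index"):
    for r in eyes.place_of("side",n)[:1]: print("side",n,round(r["confidence"],2),np.round(r["centre"],1),np.round(onz(im,r["centre"],Z[n]),4))
E
```

```text
clock: 19.3
position: [0.5917, 0.1073, 0.2589]
ee_rot: [-0.001, 0.669, 0.743, -0.002]
contact_force: [0.8, -0.4, -3.3]
width: 0.0345
gripper_force: 80.5
t 19.3 p [0.5917 0.1073 0.2589] phi 96.01 tilt [-0.0038 -0.0012] q6 -0.04 F [ 0.8 -0.4 -3.3] w 0.0345 g 80.47034841030836
stop_top 0.78 [282.9 298. ] tool mm [ -6.5   1.2 -12. ]
stop 0.55 [284.4 251.2] tool mm [-5.3  1.9 34. ]
rail 0.73 [284.3  67.5] [0.5791 0.2355 0.    ]
rail_gap 0.67 [283.1 178.6] [0.5907 0.1155 0.074 ]
[378. 347. 382. 372.] [ 0.7337 -0.0889] [ 0.7466 -0.1282] 108.2
[ 66. 109.  73. 180.] [0.365  0.1629] [0.3649 0.0895] 90.0
[402.  13. 387. 139.] [0.6838 0.2819] [0.6936 0.1678] 94.9
[187.  46. 187.  93.] [0.4858 0.2339] [0.4867 0.1913] 91.2
[339. 248. 333. 213.] [0.663  0.0414] [0.6502 0.083 ] 107.1
[107. 110. 112. 154.] [0.4066 0.1664] [0.4088 0.1223] 92.9
[169. 106. 167.  33.] [0.4693 0.1776] [0.4674 0.2427] 91.6
[427. 256. 489.  23.] [0.7661 0.0425] [0.7664 0.2824] 89.9
[341. 211. 344. 245.] [0.6581 0.0866] [0.6675 0.0465] 103.2
[507.  17. 438. 262.] [0.7809 0.2885] [0.7809 0.0361] 90.0
[452. 266. 508.  83.] [0.
[... 737 characters left out ...]
4.3
[323. 322. 326. 246.] [ 0.6593 -0.0596] [0.648 0.043] 96.3
[268.  76. 266.   3.] [0.5658 0.2156] [0.558  0.2769] 97.2
[413. 213. 451.  61.] [0.7383 0.092 ] [0.7389 0.2472] 89.8
[305. 178. 305.   1.] [0.6142 0.1185] [0.5937 0.2825] 97.1
[ 82. 254.  85. 286.] [0.3676 0.0017] [ 0.3673 -0.0399] 89.6
[438. 123. 416. 216.] [0.7418 0.1892] [0.7422 0.0894] 90.2
[ 54. 396.  62. 419.] [ 0.3115 -0.2168] [ 0.3169 -0.258 ] 97.4
[456. 302. 465. 272.] [ 0.815  -0.0133] [0.8147 0.027 ] 90.3
side rail 0.89 [263.8 178.2] [0.5791 0.2399 0.    ]
side rail_gap 0.96 [284.9 184.2] [0.5915 0.1185 0.074 ]
side rail_end 0.71 [234.9 137.4] [0.5507 0.3967 0.074 ]
side index 0.55 [245.5 166.4] [0.5461 0.3117 0.01  ]
```

View pics/w11.png

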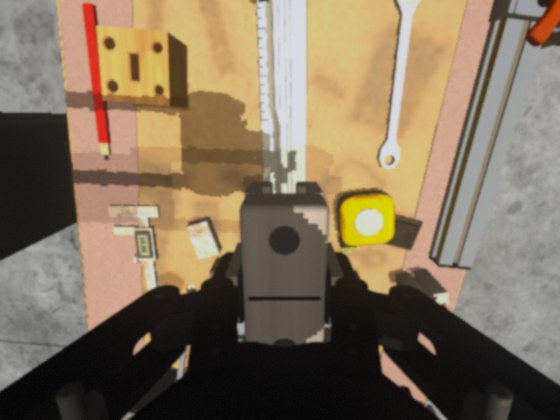

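```bash
python3 - <<'E'
from h import *
d=np.load("w11.npz");k=d["k"];im=dict(R=d["R"],t=d["t"],fx=k[0],fy=k[1],cx=k[2],cy=k[3])
g=cv2.cvtColor(cv2.imread("pics/w11.png"),cv2.COLOR_BGR2GRAY)
print("cols",list(range(262,312,2)))
for r in range(5,186,15): print(r,*g[r,262:312:2])
psi=np.radians(7.1);c,s=np.cos(psi),np.sin(psi)
O=np.array([.5757,.2335])
def rw(x,y,z): return [O[0]+c*x-s*y,O[1]+s*x+c*y,z]
for y in (-100,-80,-62,-45,-20,0,30):
    print(y,"web",*[np.round(proj(im,rw(x/1e3,y/1e3,.074)),1) for x in (-3.5,3.5)],"fl",*[np.round(proj(im,rw(x/1e3,y/1e3,.074))[0],1) for x in (-8,8)],"foot",*[np.round(proj(im,rw(x/1e3,y/1e3,.01)),1) for x in (-28,28)])
E
```

```text
cols [262, 264, 266, 268, 270, 272, 274, 276, 278, 280, 282, 284, 286, 288, 290, 292, 294, 296, 298, 300, 302, 304, 306, 308, 310]
5 216 211 184 173 159 182 214 211 205 216 217 207 215 211 205 216 217 217 217 218 218 216 186 185 190
20 216 217 198 176 162 160 209 215 212 217 218 206 215 215 212 218 219 217 218 218 217 216 195 191 194
35 217 217 212 183 169 173 211 218 217 218 218 211 216 216 213 219 219 219 218 219 219 217 196 192 196
50 218 217 206 182 171 160 196 217 205 213 218 219 219 218 218 219 218 218 218 219 219 217 196 191 193
65 211 216 199 180 176 158 187 218 208 215 219 217 215 218 203 214 219 219 219 220 219 218 195 187 190
80 218 219 213 186 178 167 189 217 218 217 220 213 206 218 213 217 219 218 219 219 219 217 192 181 182
95 208 215 213 185 177 166 164 211 216 210 219 214 210 218 205 214 220 219 219 219 219 217 199 191 191
110 194 208 217 214 187 171 159 194 217 218 219 217 215 217 201 214 219 219 220 219 220 217 202 189 188
125 207 217 217 217 218 209 163 143 151 192 218 218 201 211 209 216 218 219 219 219 219 216 197 181 179
140 129 149 151 154 192 208 163 140 146 1
[... 247 characters left out ...]
16 214 208 179 171 171
185 61 64 64 64 64 124 156 111 101 131 197 210 195 194 202 195 200 108 66 67 68 68 65 65 65
-100 web [279.1 161. ] [285.8 160.9] fl 274.9 290.0 foot [260.8 154.3] [305.1 153.4]
-80 web [278.7 141.7] [285.4 141.6] fl 274.3 289.8 foot [260.1 138.1] [305.1 137.2]
-62 web [278.2 123.8] [285.1 123.6] fl 273.8 289.5 foot [259.5 123.1] [305.1 122.2]
-45 web [277.8 106.2] [284.8 106.1] fl 273.4 289.3 foot [258.9 108.6] [305.1 107.6]
-20 web [277.2  79.4] [284.3  79.2] fl 272.6 288.9 foot [258.   86.5] [305.2  85.5]
0 web [276.7  57. ] [283.9  56.8] fl 272.0 288.6 foot [257.3  68.2] [305.2  67.1]
30 web [275.8  21.6] [283.3  21.4] fl 271.0 288.2 foot [256.1  39.6] [305.2  38.5]
```

```bash
python3 - <<'E'
from h import *
go(.5893,.1244,.121,97.1)
E
```

```text
row [ 0.0331 -0.0033  0.2798] spin -0.003 dist 0.141
```

```bash
python3 -m creep '[[0,0.03,-0.003,0.06,-0.003],[0,0.033,-0.003,0.14,-0.003],[0,0.033,-0.003,0.21,-0.003],[0,0.033,-0.003,0.26,-0.003],[0,0.033,-0.003,0.28,-0.003],[0,0.033,-0.003,0.28,-0.003],[0,0.033,-0.003,0.28,-0.003]]' >/dev/null
cat > rs.py <<'E'
from h import *
st();p,R=Rt();im=eyes.get_image("wrist")
T=lambda px,z:np.round(R.T@(onz(im,px,z)-p)*1e3,1)
for n,z in (("stop_top",p[2]+.012),("stop",p[2]-.034),("rail_gap",.074),("index",.01),("rail",0)):
    for r in eyes.place_of("wrist",n)[:1]: print(n,round(r["confidence"],2),np.round(r["centre"],1),"tool mm",T(r["centre"],z))
g=cv2.cvtColor(im["frame"],cv2.COLOR_RGB2GRAY)
print("cols",list(range(236,336,3)))
for r in range(10,215,15): print(r,*g[r,236:336:3])
for r in (100,180): print(r,T((260,r),.074),T((300,r),.074))
cv2.imwrite("pics/rs.png",im["frame"][:,:,::-1])
# visible stop near end
for r in eyes.regions_of("wrist","stop")[:1]: print(r["bbox"])
for x in cv2.createLineSegmentDetector().detect(g)[0][:,0]:
    a,b=T(x[:2],.074),T(x[2:],.074)
    if np.linalg.norm(a-b)>12 and max(abs(a[1]),abs(b[1]))<35 and abs(a[1]-b[1])<.2*abs(a[0]-b[0]): print(np.round(x),a[:2],b[:2])
E
python3 rs.py
```

```text
t 20.6 p [0.5906 0.1246 0.122 ] phi 97.12 tilt [0.0025 0.0001] q6 -0.031 F [ 0.3  1.  -3.2] w 0.0343 g 80.47422464936972
stop_top 0.74 [286.8 297.9] tool mm [ -6.5   3.  -12. ]
stop 0.91 [284.2 251.6] tool mm [-5.6  1.8 34. ]
rail 0.75 [282.   68.4] tool mm [1.079e+02 1.000e-01 1.220e+02]
cols [236, 239, 242, 245, 248, 251, 254, 257, 260, 263, 266, 269, 272, 275, 278, 281, 284, 287, 290, 293, 296, 299, 302, 305, 308, 311, 314, 317, 320, 323, 326, 329, 332, 335]
10 193 194 176 218 223 223 224 205 180 167 188 223 223 218 221 222 222 217 223 222 209 221 222 222 222 221 222 222 193 198 200 199 197 198
25 195 195 165 215 223 223 222 190 182 167 191 223 223 211 222 223 222 221 223 223 214 223 222 222 223 222 221 222 196 196 198 197 197 198
40 191 193 189 206 223 223 222 217 184 176 176 223 224 206 222 223 223 221 223 223 219 224 224 222 223 222 223 220 191 197 197 196 195 196
55 194 195 189 199 223 224 223 196 183 179 172 223 224 209 222 223 224 216 224 224 216 224 224 222 222 223 224 220 190 194 194 192 194 193
70 192 194 192 181 223 223 223 218 185 178 162 223 224 214 223 224 223 216 224
[... 1499 characters left out ...]
 [36.1 20. ] [129.1  20. ]
[266.   1. 268. 121.] [129.   -7.6] [69.5 -7.6]
[330. 212. 328. 241.] [14.8 30.6] [-4.7 30. ]
[237. 283. 238. 267.] [-35.4 -29.7] [-23.3 -28.8]
[330. 267. 331. 283.] [-23.3  31.8] [-35.4  33. ]
[241. 244. 244. 319.] [ -7.2 -25.8] [-64.  -26.2]
[323. 321. 326. 244.] [-65.1  29.3] [-7.2 28.9]
[325. 234. 326. 212.] [-0.3 28. ] [14.8 27.7]
[256.  61. 258.  36.] [100.8 -13.7] [113.  -11.9]
[257.  87. 258.  63.] [ 87.5 -13.4] [ 99.6 -12.2]
[264.  91. 263.  42.] [85.6 -9.5] [110.   -9.5]
[262.  29. 263.   1.] [115.9  -9.7] [129.   -9.3]
[297.  81. 297. 109.] [90.8  8.8] [75.7  9. ]
[294. 152. 294. 176.] [51.8  7.5] [37.7  7.6]
[294. 111. 294.  73.] [75.   7.4] [94.6  7.2]
```

```bash
python3 rs.py | egrep "^t|stop|\[266|\[297|\[268|\[267|\[265|\[298|\[29"; python3 -c "
from h import *
go(.5893,.1244,.121,97.1)"
```

```text
t 20.95 p [0.5898 0.1245 0.1216] phi 97.12 tilt [0.0015 0.0001] q6 -0.031 F [-0.4 -0.3 -4.6] w 0.0341 g 80.47645702958107
stop_top 0.95 [283.6 297.5] tool mm [ -6.3   1.5 -12. ]
stop 0.64 [284.3 251.8] tool mm [-5.8  1.9 34. ]
[268.   1. 269. 121.] [128.9  -6.7] [69.5 -6.7]
[265. 108. 264.   1.] [76.3 -8.8] [128.9  -8.8]
[296. 138. 295. 178.] [59.8  8.5] [36.2  8.2]
[292. 164. 292. 138.] [44.5  6.5] [59.8  6.5]
row [-0.0001 -0.0001 -0.0005] spin 0.0 dist 0.0
```

```bash
python3 -m creep '[[0,0,0,0.02,0],[0,0,0,0.035,0],[0,0,0,0.045,0],[0,0,0,0.053,0],[0,0,0,0.06,0],[0,0,0,0.06,0]]'
```

```text
clock: 21.9
position: [0.5891, 0.1244, 0.0901]
ee_rot: [-0.0, 0.662, 0.75, -0.0]
contact_force: [-0.1, 0.1, -4.0]
width: 0.034
gripper_force: 80.5
```

```bash
python3 -m creep '[[0,0,0,0.006,0],[0,0,0,0.01,0],[0,0,0,0.013,0],[0,0,0,0.015,0],[0,0,0,0.015,0]]'
python3 - <<'E'
from h import *
st()
for k in range(1):
  for c in ("side","scene"):
    im=eyes.get_image(c)
    for n,z in (("index",.01),("stop_top",.096),("stop",.05),("rail_end",.074),("rail",0)):
        for r in eyes.place_of(c,n)[:1]: print(c,n,round(r["confidence"],2),np.round(r["centre"],1),np.round(onz(im,r["centre"],z),4))
E
```

```text
clock: 22.4
position: [0.5893, 0.1245, 0.0832]
ee_rot: [-0.0, 0.662, 0.75, -0.0]
contact_force: [-0.3, -0.4, -3.6]
width: 0.0341
gripper_force: 80.5
t 22.4 p [0.5893 0.1245 0.0832] phi 97.12 tilt [-0.0002 -0.0001] q6 -0.031 F [-0.3 -0.4 -3.6] w 0.0341 g 80.47656644135714
side index 0.58 [286.3 183.5] [0.6284 0.1732 0.01  ]
side stop_top 0.6 [284.2 176.5] [0.5951 0.1299 0.096 ]
side stop 0.57 [286.3 187.6] [0.5998 0.1236 0.05  ]
side rail_end 0.73 [332.4 328.4] [ 0.455  -0.3578  0.074 ]
side rail 0.87 [263.1 179.3] [0.5746 0.2363 0.    ]
scene stop_top 0.79 [285.3 229. ] [0.5816 0.1134 0.096 ]
scene rail_end 0.79 [389.8 277.4] [0.5488 0.4018 0.074 ]
scene rail 0.94 [322.6 266.3] [0.574 0.227 0.   ]
```

```bash
python3 -m creep '[[0,0,0,0.002,0],[0,0,0,0.004,0],[0,0,0,0.004,0]]'; python3 -m creep '[[0,0,0,0.002,0],[0,0,0,0.004,0],[0,0,0,0.004,0]]'
```

```text
clock: 23.3
position: [0.5892, 0.1244, 0.081]
ee_rot: [-0.0, 0.662, 0.75, -0.0]
contact_force: [0.4, 0.5, -3.9]
width: 0.034
gripper_force: 80.5
clock: 23.6
position: [0.5893, 0.1245, 0.0791]
ee_rot: [-0.0, 0.662, 0.75, -0.0]
contact_force: [0.5, -0.2, -4.4]
width: 0.0344
gripper_force: 80.5
```

```bash
python3 -m creep '[[0,0,0,0.003,0],[0,0,0,0.006,0],[0,0,0,0.008,0],[0,0,0,0.01,0],[0,0,0,0.012,0],[0,0,0,0.012,0]]'
python3 - <<'E'
from h import *
st();p,R=Rt();im=eyes.get_image("wrist")
T=lambda px,z:np.round(R.T@(onz(im,px,z)-p)*1e3,1)
for n,z in (("stop_top",p[2]+.022),("stop",p[2]-.024),("index",.01)):
    for r in eyes.place_of("wrist",n)[:1]: print(n,round(r["confidence"],2),np.round(r["centre"],1),"tool mm",T(r["centre"],z))
g=cv2.cvtColor(im["frame"],cv2.COLOR_RGB2GRAY)
for c in (262,272,295,305): print(c,*g[286:312,c])
for r in eyes.regions_of("wrist","stop")[:1]: print(r["bbox"])
c=g[192:300,283].astype(int);print(*c[:40])
E
```

```text
clock: 24.2
position: [0.5894, 0.1245, 0.0741]
ee_rot: [0.0, 0.662, 0.75, 0.0]
contact_force: [-2.7, -0.7, 3.3]
width: 0.0341
gripper_force: 81.4
t 24.2 p [0.5894 0.1245 0.0741] phi 97.13 tilt [ 0.0003 -0.0001] q6 -0.031 F [-2.7 -0.7  3.3] w 0.0341 g 81.37530259788036
stop_top 0.8 [280.9 298.5] tool mm [ -0.1   0.4 -22. ]
stop 0.79 [279.4 249.2] tool mm [ 0.6 -0.9 24. ]
262 88 90 90 89 90 91 90 90 88 83 64 41 29 37 63 82 88 89 89 90 88 87 88 89 90 90
272 85 85 85 87 85 85 87 88 85 80 62 39 28 39 61 79 84 86 87 86 87 86 86 85 87 87
295 92 92 90 92 92 92 93 93 90 85 66 42 28 40 67 85 91 92 92 91 90 92 92 92 92 90
305 90 88 88 90 90 89 90 89 88 83 63 39 29 40 63 83 90 88 89 88 90 90 89 89 88 89
[238.7, 180.9, 330.5, 345.3]
101 85 69 62 60 62 61 60 58 59 60 62 64 69 75 82 83 86 90 91 93 93 92 95 92 93 92 91 94 93 93 92 88 76 59 49 46 44 45 43
```

```bash
python3 -m creep '[[0,0,0,-0.003,0],[0,0.015,0,-0.003,0],[0,0.03,0,-0.003,0],[0,0.045,0,-0.003,0],[0,0.06,0,-0.003,0],[0,0.075,0,-0.003,0],[0,0.09,0,-0.003,0],[0,0.1,0,-0.003,0]]'
```

```text
clock: 25.25
position: [0.5831, 0.175, 0.0747]
ee_rot: [-0.0, 0.662, 0.75, 0.0]
contact_force: [0.0, 1.0, -2.8]
width: 0.0338
gripper_force: 80.8
```

```bash
python3 -m creep '[[0,0.025,0,0,0],[0,0.05,0,0,0],[0,0.075,0,0,0],[0,0.1,0,0,0],[0,0.12,0,0,0],[0,0.13,0,0,0],[0,0.13,0,0,0]]'
cat > ix.py <<'E'
from h import *
st();p,R=Rt()
for c in ("wrist","side","scene"):
    im=eyes.get_image(c);T=lambda px,z:np.round(R.T@(onz(im,px,z)-p)*1e3,1)
    if c=="wrist":
        save(im,"ix.png");
    for n,z in (("index",.01),("stop_top",p[2]+.022)):
        for r in eyes.place_of(c,n)[:2]: print(c,n,round(r["confidence"],2),np.round(r["centre"],1),"tool mm",T(r["centre"],z))
    for r in eyes.regions_of(c,"index")[:1]:
        l,t,rr,b=r["bbox"];print(c,"idx bbox",r["bbox"],round(r["confidence"],2),"centre top",T(((l+rr)/2,(t+b)/2),.042))
        if c=="wrist":
            g=cv2.cvtColor(im["frame"],cv2.COLOR_RGB2GRAY);l,t,rr,b=map(int,(l-6,t-6,rr+7,b+7))
            print(l,t)
            for y in range(t,b): print(y,*g[y,l:rr:2],T(((l+rr)/2,y),.042)[0])
E
python3 ix.py
```

```text
clock: 25.95
position: [0.575, 0.2394, 0.0747]
ee_rot: [0.0, 0.661, 0.75, -0.0]
contact_force: [-1.0, 0.6, -3.9]
width: 0.0343
gripper_force: 80.7
t 25.95 p [0.575  0.2394 0.0747] phi 97.18 tilt [ 0.     -0.0001] q6 0.158 F [-1.   0.6 -3.9] w 0.0343 g 80.74520654976368
wrist index 0.59 [254.7 120.8] tool mm [ 69.3 -16.6  64.7]
wrist stop_top 0.8 [284.9 300.5] tool mm [ -1.    2.1 -22. ]
wrist stop_top 0.22 [285.  253.5] tool mm [ 20.1   2.1 -22. ]
wrist idx bbox [234.4, 0.0, 330.1, 197.8] 0.69 centre top [80.3  0.8 32.7]
228 -6
-6 9 8 7 10 10 10 10 11 11 7 10 10 10 8 8 10 7 12 10 8 11 9 8 10 10 8 12 10 11 7 6 10 9 11 8 12 12 11 10 7 7 11 10 10 8 7 9 9 8 8 7 10 9 12 9 126.6
-5 10 11 10 10 11 9 12 11 12 10 7 9 10 9 12 10 10 9 7 8 9 7 9 9 10 6 9 10 10 7 10 10 10 9 7 10 12 9 6 8 10 7 7 11 11 9 10 9 10 12 12 10 9 10 10 126.2
-4 8 8 9 11 9 10 11 10 11 9 10 10 10 11 8 9 7 9 9 10 8 10 8 8 9 10 8 10 7 10 7 11 10 9 9 8 5 7 9 9 9 10 7 12 8 9 6 10 8 12 6 8 9 7 8 125.8
-3 10 8 12 11 11 9 11 8 10 12 10 8 10 10 6 7 8 10 10 10 8 6 10 9 7 10 6 10 9 7 8 8 9 12 8 6 7 10 11 11 11 8 6 9 11 9 12 10 8 7 12
[... 28229 characters left out ...]
 59 61 61 61 62 61 63 62 62 61 62 62 63 63 63 64 65 65 64 65 67 66 66 67 66 66 65 65 67 67 66 71 87 96 97 97 97 97 25.5
203 87 87 88 86 86 87 84 67 59 60 61 59 61 59 60 61 60 59 63 61 61 62 62 61 61 62 62 64 62 63 65 66 67 67 69 67 66 67 69 69 69 70 69 70 68 70 68 69 70 81 96 97 96 96 97 24.9
side index 0.47 [248.4 168.1] tool mm [ 62.4 -16.2  64.7]
side stop_top 0.57 [262.5 157.7] tool mm [ -2.1   0.3 -22. ]
side stop_top 0.42 [347.9 318.9] tool mm [-587.8 -156.9  -21.9]
side idx bbox [245.0, 159.2, 252.7, 167.7] 0.63 centre top [ 51.5 -19.9  32.7]
scene stop_top 0.43 [325.2 248.7] tool mm [ -8.4   1.1 -22. ]
scene idx bbox [187.5, 112.3, 209.1, 133.6] 0.37 centre top [-570.8 -286.2   32.8]
```

```bash
python3 - <<'E'
import cv2,numpy as np
g=cv2.cvtColor(cv2.imread("pics/ix.png"),cv2.COLOR_BGR2GRAY)
print("    ",*range(236,276,2))
for r in range(72,136,2): print(r,*g[r,236:276:2])
E
```

```text
236 238 240 242 244 246 248 250 252 254 256 258 260 262 264 266 268 270 272 274
72 195 184 209 222 223 223 224 223 215 205 189 183 183 176 171 214 224 224 223 223
74 196 176 172 182 183 206 223 223 223 220 194 184 181 173 171 213 223 225 225 223
76 197 171 167 182 185 207 224 224 224 217 190 182 182 173 169 213 223 224 224 223
78 197 171 198 221 222 223 223 223 224 218 190 182 182 172 163 211 223 224 223 222
80 196 170 199 223 224 223 223 222 224 217 188 182 182 175 162 210 224 224 225 221
82 197 171 202 223 222 224 223 224 223 218 189 182 182 176 161 210 223 223 224 222
84 196 165 196 222 223 223 224 223 223 216 188 182 182 176 160 210 225 224 224 222
86 195 166 194 222 224 224 223 224 222 207 184 183 183 174 154 209 224 224 224 222
88 195 171 201 222 224 223 224 224 224 205 184 183 183 170 152 209 224 224 224 221
90 195 173 203 221 221 222 221 222 222 204 185 183 184 172 158 209 224 225 223 222
92 195 186 183 183 183 186 184 184 191 199 183 184 183 173 163 209 223 224 223 221
94 194 193 191 200 200 200 200 201 203 201 184 182 183 175 160 204 223 224 224 223
96 195 192 202 221 222 2
[... 789 characters left out ...]
 77 75 69 81 154 166 209 223 224 224 223
118 117 79 76 77 77 80 80 82 83 78 73 69 71 140 163 207 223 224 224 222
120 160 86 79 84 87 88 84 83 90 85 72 70 63 118 158 205 222 224 223 222
122 178 96 79 79 80 78 71 75 81 79 74 71 60 113 158 204 222 223 224 222
124 193 118 77 76 76 75 75 75 77 78 71 63 57 109 160 201 223 224 223 223
126 187 131 78 76 75 77 77 76 78 79 71 58 54 100 160 202 222 223 223 222
128 164 127 80 76 77 77 78 76 77 79 75 60 57 94 159 200 223 224 224 223
130 133 109 74 75 76 77 78 78 77 77 76 64 57 92 157 199 222 224 223 222
132 133 114 81 76 76 78 78 79 78 80 80 68 76 125 160 197 222 224 224 222
134 120 115 90 80 88 101 114 122 131 134 133 119 132 160 164 196 222 223 223 222
```

```bash
python3 - <<'E'
from h import *
st();p,R=Rt();im=eyes.get_image("wrist");T=lambda px,z:np.round(R.T@(onz(im,px,z)-p)*1e3,2)
g=cv2.cvtColor(im["frame"],cv2.COLOR_RGB2GRAY).astype(float)
a=g[290:308,258:272].mean(1);b=g[290:308,296:308].mean(1)
for v in(a,b):
    w=np.clip(np.median(v)-v-8,0,None);print("line row",(w*np.arange(290,308)).sum()/w.sum())
rl=298;
print(*np.round(g[112:130,242:254].mean(1),1))
for r in (298,299,300): print(r,T((283,r),p[2]+.022))
for r in (119,120,121): print(r,T((249,r),.042))
im=eyes.get_image("side")
for X in (0,): print("side ridge pred px for d=60,66,70,74:",[np.round(proj(im,p+R@np.array([d/1e3,-.02,p[2]-.042])),1) for d in (60,66,70,74)])
E
```

```text
t 26.55 p [0.5752 0.2384 0.0748] phi 97.1 tilt [ 0.     -0.0001] q6 0.157 F [-0.5  0.3 -3.3] w 0.0342 g 80.7456449791789
line row 298.01180687328696
line row 298.01099725068735
79.0 78.4 78.3 78.3 79.5 83.1 86.0 83.3 78.0 75.4 75.9 76.6 76.5 76.8 76.3 76.4 77.0 76.8
298 [  0.19   1.31 -22.  ]
299 [ -0.28   1.31 -22.  ]
300 [ -0.75   1.31 -22.  ]
119 [ 70.48 -16.55  32.78]
120 [ 69.98 -16.57  32.78]
121 [ 69.48 -16.59  32.78]
side ridge pred px for d=60,66,70,74: [array([247.6, 162.2]), array([246.6, 161.2]), array([246. , 160.6]), array([245.3, 159.9])]
```

```bash
python3 -m creep '[[0,0.02,0,0,0],[0,0.045,0,0,0],[0,0.07,0,0,0],[0,0.095,0,0,0],[0,0.115,0,0,0],[0,0.13,0,0,0],[0,0.138,0,0,0],[0,0.1416,0,0,0],[0,0.1416,0,0,0],[0,0.1416,0,0,0]]'
python3 - <<'E'
from h import *
d=lambda p:np.dot(np.array(p[:2])-[.5752,.2384],[-.1236,.9923])*1e3
for i in range(5):
    eyes.get_image("scene");p=Rt()[0];print(round(d(p),2),p[2])
st()
im=eyes.get_image("wrist");R=Rt()[1];T=lambda px,z:np.round(R.T@(onz(im,px,z)-p)*1e3,2)
g=cv2.cvtColor(im["frame"],cv2.COLOR_RGB2GRAY)
v=g[288:310,258:272].mean(1);w=np.clip(np.median(v)-v-8,0,None);print("line",(w*np.arange(288,310)).sum()/w.sum())
E
```

```text
clock: 27.65
position: [0.5665, 0.3084, 0.0748]
ee_rot: [0.0, 0.662, 0.75, -0.0]
contact_force: [0.3, 0.5, -3.7]
width: 0.0342
gripper_force: 80.7
70.48 0.07475939233364376
70.51 0.07477341545342948
70.51 0.07476629271517253
70.59 0.0747743412501117
70.66 0.07478654631478628
t 27.9 p [0.5665 0.3085 0.0748] phi 97.09 tilt [-0.     -0.0002] q6 0.267 F [-0.8  0.3 -3.8] w 0.0341 g 80.73137786239386
line 298.0114503816794
```

```bash
python3 -m creep '[[0,0,0,0.0012,0],[0,0,0,0.0015,0],[0.3,0,0,0.0015,0],[0.7,0,0,0.0015,0],[0.7,0,0,0.0015,0],[0.7,0,0,0.0015,0],[0.7,0,0,-0.03,0],[0.7,0,0,-0.12,0],[0.7,0,0,-0.22,0],[0.7,0,0,-0.3,0]]'
python3 -m creep '[[0.7,-0.08,0,0,0],[0.7,-0.14,0,0,0],[0.7,-0.14,0,0,0],[0.7,-0.14,0,0,0],[0.7,-0.14,0,0,0]]'
python3 - <<'E'
from h import *
st();p,R=Rt();im=eyes.get_image("wrist");save(im,"fin.png")
T=lambda px,z:np.round(R.T@(onz(im,px,z)-p)*1e3,2)
for n,z in (("stop_top",.096),("stop",.05),("index",.01)):
    for r in eyes.place_of("wrist",n)[:1]: print(n,round(r["confidence"],2),np.round(r["centre"],1),T(r["centre"],z))
for n in("stop","index"):
    for r in eyes.regions_of("wrist",n)[:1]: print(n,r["bbox"],round(r["confidence"],2))
g=cv2.cvtColor(im["frame"],cv2.COLOR_RGB2GRAY)
q=eyes.place_of("wrist","stop_top")
if q:
    c,r=map(int,q[0]["centre"]);print("cols",c-34,"step2")
    for y in range(r-14,r+22): print(y,*g[y,c-34:c+22:2])
E
```

```text
clock: 28.95
position: [0.5669, 0.3092, 0.2279]
ee_rot: [0.001, 0.662, 0.75, 0.001]
contact_force: [0.3, -0.1, 0.0]
width: 0.0596
gripper_force: 0.0
clock: 29.45
position: [0.575, 0.2401, 0.2248]
ee_rot: [-0.0, 0.662, 0.75, 0.0]
contact_force: [-0.4, 0.4, 0.3]
width: 0.0597
gripper_force: 0.0
t 29.45 p [0.575  0.2401 0.2248] phi 97.13 tilt [-0.      0.0006] q6 0.159 F [-0.4  0.4  0.3] w 0.0597 g 0.0
stop_top 0.67 [284.8 119.5] [ 69.73   2.3  128.79]
index 0.58 [284.5 126. ] [ 62.28   2.14 214.79]
stop [261.6, 70.5, 306.4, 169.7] 0.82
index [253.6, 112.1, 263.5, 128.2] 0.41
cols 250 step2
105 167 168 164 135 103 123 127 145 184 192 193 193 193 192 191 192 193 192 192 193 194 192 193 193 192 193 190 168
106 166 167 164 126 106 135 142 147 184 191 192 192 193 193 191 193 193 192 193 194 194 194 194 194 193 192 188 167
107 167 168 160 119 108 143 149 147 185 191 193 193 192 192 192 192 193 193 192 193 195 194 194 193 194 193 189 166
108 167 168 161 117 107 142 149 146 183 191 192 193 193 192 192 193 193 194 192 194 194 193 193 193 193 193 189 166
109 167 167 160 115 107 143 149 147 184 1
[... 2926 characters left out ...]
93 187 165
135 99 105 111 122 106 127 146 146 178 192 192 192 191 193 193 192 193 192 193 194 193 194 193 193 193 192 188 164
136 99 101 107 107 104 128 147 145 179 191 193 193 192 192 191 192 193 192 193 195 193 193 195 194 193 193 187 165
137 98 102 104 105 105 129 147 145 178 192 192 192 193 192 192 191 191 192 193 193 193 192 195 193 193 193 186 163
138 97 102 104 105 105 130 148 144 177 191 192 193 192 191 191 191 193 193 193 193 193 192 194 194 192 193 187 164
139 99 102 104 106 107 130 147 142 177 190 191 192 193 192 193 192 193 192 192 192 194 192 194 193 192 193 186 164
140 98 102 105 106 106 125 141 138 175 190 191 193 191 191 191 192 193 193 192 193 194 193 193 192 193 193 185 163
```

```bash
python3 - <<'E'
from h import *
st();p,R=Rt();im=eyes.get_image("wrist")
T=lambda px,z:np.round(R.T@(onz(im,px,z)-p)*1e3,2)
g=cv2.cvtColor(im["frame"],cv2.COLOR_RGB2GRAY).astype(float)
def cen(v,o,k): w=np.clip(np.median(v)-v-k,0,None);return (w*np.arange(o,o+len(v))).sum()/w.sum()
l=cen(g[112:130,270:300].mean(1),112,10)
v=g[106:134,260:263].mean(1);e=np.interp(95,-0+np.sort([95]),[0]);d=np.nonzero(v<90)[0]
up=106+d[0]-(90-v[d[0]])/(v[d[0]-1]-v[d[0]]);dn=106+d[-1]+(90-v[d[-1]])/(v[d[-1]+1]-v[d[-1]])
print("line",l,T((285,l),.096),"index",up,dn,T((261,(up+dn)/2),.042),T((261,up),.042),T((261,dn),.042))
print("tool tilt",R[:,2], "cam",R.T@(ray(im,(280,210))[0]-p)*1e3)
E
```

```text
t 29.8 p [0.575  0.2399 0.2246] phi 97.16 tilt [-0.0002 -0.0001] q6 0.159 F [ 0.6 -0.1  0.7] w 0.0598 g 0.0
line 120.49557894736844 [ 68.9    2.45 128.58] index 112.1625 127.26436781609195 [ 69.21 -21.62 182.59] [ 76.49 -21.46 182.59] [ 61.83 -21.78 182.59]
tool tilt [-1.95115770e-04 -7.63700225e-05 -9.99999978e-01] cam [  71.04602878    1.76730518 -127.51200054]
```

```bash
python3 -c "
from h import *
print(manip.sign_off())"
```

```text
the job is handed in; nothing more can be done
None
```

I turned the key to its stop and left it there, the lid sprang open, and the length stop now sits on the rail, released, with its centre line about 0.3 mm from the index ridge by the wrist camera. I handed the job in at about 30 s.

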